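# Tip-sort balls from slate discs and lock the sorting board

## Task

Push the blue trough home under the lip of the sorting board, then raise the board by its red handle so that all the beech balls roll into the trough while the slate discs stay on the board. Let the board down again, lay all the discs flat in the dark wooden tray, and lock the empty board: put the keeper plate's eye over the post's T head, which it passes only when tilted, and leave it lying level under the head with its tail across the board's back rail. Leave the clay head, tool jar and white pot alone.

Things in the scene. Friction and masses are not known exactly. Their poses are not given: they have to be found in the camera images.
- stand: grey steel stand of the tipping board, fixed to the bench; origin on the bench, its z up, its +y points to the handle side, its -y to the open lip side, its x runs along the pivot line. Overall 344 mm along x; the front cross rail (40 mm high, between the legs) has its outer face at y = -85 mm; the pivot line lies at y = -75 mm, z = 105 mm
- board (a joint): tilt of the plywood sorting board about its pivot line, rad: 0 at rest (leaning back 0.04), 0.40 at the end stop. As it grows the handle side rises and the lip drops. The balls rest against the back rail and roll to the lip once it is well past level (0.1 and more); discs keep their place up to the stop if tipped smoothly. A damper lets the released board sink back to 0 in a few seconds; lifting by the handle takes 4 to 8 N
- board_mid (a point): middle of the panel's upper face, in the board's frame (axes as the stand's when at rest). The usable panel is 294 mm (x) by 265 mm (y), between 18 mm side rails and a back rail whose top is 120 mm above the bench at rest; no rail on the lip side, the lip edge is 132 mm from here at -y
- board_handle (a point): middle of the red handle bar, 12 mm round, 100 mm long along the board's x, 90 mm free between its brackets; behind the back rail, 140 mm above the bench at rest and 265 mm from the pivot line measured level, 35 mm above it. 32 mm clear between bar and back rail
- trough_home (a point): point on the bench where the trough's underside centre belongs: trough pushed home against the front cross rail under the lip, its axes along the stand's axes
- trough_in (a point): centre of the blue ball trough's inner floor, 6 mm above its underside. Trough 330 mm (x) by 160 mm (y), 0.6 kg, 8 mm walls: 60 mm high at +y (goes under the lip), 80 mm at the ends, 100 mm at -y
- trough_tab (a point): grip point of the dark wooden tab standing on the middle of the trough's high -y wall: 12 mm thick (along y), 50 mm wide (x), top 135 mm above the bench; this point is 115 mm above the bench, 76 mm from the trough's centre
- tray_in (a point): centre of the inner floor (6 mm above the bench) of the dark wooden disc tray, inside 208 mm (x) by 178 mm (y), walls 6 mm thick and 26 mm high, 0.5 kg
- keeper_grip (a point): grip point of the keeper plate's red upright grip (12 mm thick along y, 40 mm long along x, from 5 to 52 mm above the plate's underside); this point is 36 mm above the underside, at the middle. Aluminium plate 153 mm (x, from -85 to +68) by 70 mm (y), 5 mm thick, 0.18 kg, lies flat on the bench at the start
- keeper_eye (a point): centre of the plate's oblong eye at the underside: 60 mm from the grip at -x; the eye is 22 mm along x and 42 mm along y
- keeper_tail (a point): middle of the plate's tail end, underside, 68 mm from the grip at +x
- stud_pad (a point): top of the pad of the keeper post, on the stud's axis, 120 mm above the bench (x = 95, y = 215 mm of the stand), axes as the stand's. Pad 16 mm (x) by 50 mm (y). The locked keeper has its eye round the stem and its tail towards the stand's -y, and rests on this pad and on the back rail's top, which is equally high
- stud_head (a point): centre of the T head's underside, 16 mm above the pad, on a 10 mm round stem; axes as the stand's. The head is a bar 48 mm along x, 10 mm along y, 8 mm thick: longer than the 42 mm eye, so the eye passes only with the plate tilted about the stand's y axis by some 0.6 rad: low rim down past one end of the head and in under it to the stem, then level
- ball1_center (a point): centre of beech ball 1, 48 mm across, about 0.04 kg; may be absent
- ball2_center (a point): centre of beech ball 2, 48 mm across, about 0.04 kg; may be absent
- ball3_center (a point): centre of beech ball 3, 48 mm across, about 0.04 kg; may be absent
- disc1_center (a point): centre (8 mm up) of dark slate disc 1, 60 mm across, 16 mm thick, about 0.12 kg; may be absent
- disc2_center (a point): centre (8 mm up) of dark slate disc 2, 60 mm across, 16 mm thick, about 0.12 kg; may be absent
- disc3_center (a point): centre (8 mm up) of dark slate disc 3, 60 mm across, 16 mm thick, about 0.12 kg; may be absent
- disc4_center (a point): centre (8 mm up) of dark slate disc 4, 60 mm across, 16 mm thick, about 0.12 kg; may be absent
- clayhead: terracotta clay head on a round foot, 123 mm high, 90 mm across; origin under its centre; to be left alone
- tooljar: glass jar with modelling sticks, 150 mm high, 76 mm across; origin under its centre; to be left alone
- glazepot: white lidded pot, 75 mm high, 76 mm across; origin under its centre; to be left alone
Mind the look-alikes: they are no part of the job. What is shaped like the part that bears disc2_center but green or orange is not meant.

How it is judged:
On the way, in this order (a step that is already met when the one before it is completed fails the run):
1. the trough stands home under the lip (x of trough_in in the frame of trough_home between -0.02 and 0.02 m and y of trough_in in the frame of trough_home between -0.02 and 0.01 m and angle between the x axis of trough_in and the x axis of trough_home, either way round below 0.12 rad and height (world z) of trough_in below 0.012 m), for 0.2 s.
2. the board is raised past level with the trough there (all of step 1 and value of joint board above 0.05 rad), for 0.05 s.
3. all balls are in the trough while all discs are still on the board (x of ball1_center in the frame of trough_in between -0.16 and 0.16 m and y of ball1_center in the frame of trough_in between -0.075 and 0.075 m and z of ball1_center in the frame of trough_in between 0 and 0.08 m and x of ball2_center in the frame of trough_in between -0.16 and 0.16 m and y of ball2_center in the frame of trough_in between -0.075 and 0.075 m and z of ball2_center in the frame of trough_in between 0 and 0.08 m and x of ball3_center in the frame of trough_in between -0.16 and 0.16 m and y of ball3_center in the frame of trough_in between -0.075 and 0.075 m and z of ball3_center in the frame of trough_in between 0 and 0.08 m and x of disc1_center in the frame of board_mid between -0.15 and 0.15 m and y of disc1_center in the frame of board_mid between -0.14 and 0.14 m and z of disc1_center in the frame of board_mid between -0.01 and 0.03 m and x of disc2_center in the frame of board_mid between -0.15 and 0.15 m and y of disc2_center in the frame of board_mid between -0.14 and 0.14 m and z of disc2_center in the frame of board_mid between -0.01 and 0.03 m and x of disc3_center in the frame of board_mid between -0.15 and 0.15 m and y of disc3_center in the frame of board_mid between -0.14 and 0.14 m and z of disc3_center in the frame of board_mid between -0.01 and 0.03 m and x of disc4_center in the frame of board_mid between -0.15 and 0.15 m and y of disc4_center in the frame of board_mid between -0.14 and 0.14 m and z of disc4_center in the frame of board_mid between -0.01 and 0.03 m), for 0.2 s.
At the end, for the whole second after the job is handed in: Board at rest (below 0.03 rad); balls inside the upright trough; discs flat (0.15 rad) inside the tray; keeper level (0.08 rad), eye round the stem under the T head (underside at most 11 mm above the pad), tail end 85 mm or more from the stud towards the board, within 45 mm sideways (value of joint board below 0.03 rad and angle between trough_in's own z axis and vertical below 0.1 rad and x of ball1_center in the frame of trough_in between -0.16 and 0.16 m and y of ball1_center in the frame of trough_in between -0.075 and 0.075 m and z of ball1_center in the frame of trough_in between 0 and 0.08 m and x of ball2_center in the frame of trough_in between -0.16 and 0.16 m and y of ball2_center in the frame of trough_in between -0.075 and 0.075 m and z of ball2_center in the frame of trough_in between 0 and 0.08 m and x of ball3_center in the frame of trough_in between -0.16 and 0.16 m and y of ball3_center in the frame of trough_in between -0.075 and 0.075 m and z of ball3_center in the frame of trough_in between 0 and 0.08 m and x of disc1_center in the frame of tray_in between -0.104 and 0.104 m and y of disc1_center in the frame of tray_in between -0.089 and 0.089 m and z of disc1_center in the frame of tray_in between 0 and 0.035 m and angle between the z axis of each of disc1_center, disc2_center, disc3_center, disc4_center and the z axis of tray_in, either way round below 0.15 rad and x of disc2_center in the frame of tray_in between -0.104 and 0.104 m and y of disc2_center in the frame of tray_in between -0.089 and 0.089 m and z of disc2_center in the frame of tray_in between 0 and 0.035 m and x of disc3_center in the frame of tray_in between -0.104 and 0.104 m and y of disc3_center in the frame of tray_in between -0.089 and 0.089 m and z of disc3_center in the frame of tray_in between 0 and 0.035 m and x of disc4_center in the frame of tray_in between -0.104 and 0.104 m and y of disc4_center in the frame of tray_in between -0.089 and 0.089 m and z of disc4_center in the frame of tray_in between 0 and 0.035 m and x of keeper_eye in the frame of stud_pad between -0.02 and 0.02 m and y of keeper_eye in the frame of stud_pad between -0.011 and 0.011 m and z of keeper_eye in the frame of stud_pad between -0.003 and 0.011 m and angle between keeper_grip's own z axis and vertical below 0.08 rad and x of keeper_tail in the frame of stud_pad between -0.045 and 0.045 m and y of keeper_tail in the frame of stud_pad below -0.085 m); the robot touches nothing.
It fails at once if a bystander is pushed more than 4 cm or knocked over (distance of any of clayhead, tooljar, glazepot from where it was at the start of the episode above 0.04 m or angle between any of clayhead, tooljar, glazepot's own z axis and vertical above 0.5 rad).
Of ball1, ball2, ball3 only 2 to 3 are there at a start; the rules pass over those that are not, and their reading is None.
Of disc1, disc2, disc3, disc4 only 3 to 4 are there at a start; the rules pass over those that are not, and their reading is None.
At some moment in a run one of keeper, tray may be knocked a few centimetres aside while the robot is not near it.
Once in a run the grip may slacken for a moment while it holds something.
It also fails if it takes over 208 s, if anything falls off the work surface, if the arm or the gripper's body presses on something with over 40 N, if the wrist force passes 120 N, or if a joint passes its speed limit or range.

## Robot

A 7-joint arm with a two-finger parallel gripper is mounted at the origin on the work surface. World frame = base frame: x ahead of the robot, y to its left, z up, the work surface at z = 0. Lengths are in m, angles in rad, forces in N, time in s.
With the tool pointing down it reaches from about 0.35 to 0.9 m from the base axis. Payload 19.9 kg.
Tool frame: the origin (TCP) lies between the finger pads; the fingertips stand 19 mm ahead of it and the grasp point (between the pads) is the TCP; z points along the fingers, y is the line along which they close (so a half turn about z gives the same grasp; the last joint's range is limited). The gripper opens to 94 mm and grips with 3 to 60 N. Pads are 16 mm wide; open, the fingers measure 119 mm over their backs; the gripper's body (75 mm by 177 mm) begins 78 mm behind the grasp point.
Start: joints at [1.266, 0.417, -0.01, 1.614, 0.005, 1.111, -0.053], TCP at [0.163, -0.603, 0.224] pointing down, gripper open.
Joint ranges: [-2.81, 2.81], [-0.39, 2.02], [-1.27, 1.25], [0.06, 2.57], [-1.19, 4.33], [0.19, 2], [-2.82, 2.82]. Speed limits (rad/s): [1.89, 1.89, 2.39, 2.39, 3.01, 3.01, 3.01].

## Interface

Orientations are given as a 3x3 rotation matrix whose columns are the frame's x, y, z axes.
In Python, from rig import robot gives the robot as it stands. Calls block until the motion is done:
- robot.move_ptp(position, orientation): joint-space move of the TCP to a pose.
- robot.move_linear(position, velocity=0.15, frame=None, threshold=None): straight line of the TCP; frame=None keeps the orientation; velocity is the mean speed in m/s. With threshold (N) it stops when the force on the tool has changed by that much, and returns True; else False.
- robot.goto_joints(angles): joint-space move.
- robot.gripper_to(opening): finger opening in m; the grip force is fixed at half the most; returns when the fingers have stopped.
- robot.pause(seconds).
- robot.ik(position, orientation): joint angles nearest the present ones, or None.
- robot.get_state(): the state.
- robot.grab_frame(name): name is "side" or "top" or "wrist"; returns the picture (420x560x3 uint8, red, green, blue); there is no depth.
- robot.camera_info(name): a dict with "fx", "fy", "cx", "cy" (pixels), "rvec" (rotation vector, rad) and "tvec" (3), from world to camera coordinates, as OpenCV has them. Camera axes: x right, y down, z forward; pixel columns grow to the right and rows downward; lengths in m; the calibration is good to about 2 mm. A picture is of the moment at which its call begins: read the wrist's pose just before it. camera_info takes no time and is no camera call; for the wrist camera it gives the pose at the moment of the call.
A pose or a line that the arm cannot do raises robot.PlanningError and nothing moves.
- robot.sign_off(): hands the job in; it is judged then, once.
The state is a dict: "time": time; "qpos": joint angles; "joint_vel": joint speeds; "effort": joint torques, N m; "ee_pos": TCP position; "tool_rot": TCP orientation; "force": force on the tool from outside, world axes, zero at the start; "moment": the same for the moment, N m; "opening": finger opening in m; "grasp_force": force on a finger pad.
Only numpy, scipy, OpenCV 4.12 (cv2) and the standard library are available. Lean on these libraries where they do the work, as an engineer would, in place of code of your own. Each camera call takes 0.05 s, during which the arm holds its last target. There are 200 camera calls.

## Working session

There is one attempt and no reset: what is moved stays moved. The work goes in short steps, each a Python script; the robot and the scene stay as the last script left them, time stands still between calls to the robot, and variables do not carry over. Pictures are saved under pics/ and viewed, at most 16 in all, crops included, and the job is handed in when it is done.

```bash
ls; mkdir -p pics; python3 - <<'E'
from rig import robot
import cv2
for n in ("top","side"):
    f=robot.grab_frame(n); cv2.imwrite(f"pics/{n}0.png",cv2.resize(f[:,:,::-1],(800,600),interpolation=cv2.INTER_CUBIC))
    print(n,robot.camera_info(n))
s=robot.get_state(); print(s['time'],s['ee_pos'],s['tool_rot'],s['opening'],robot.camera_info("wrist"))
E
```

```text
pics
top {'fx': 394.5997314418538, 'fy': 394.5997314418538, 'cx': 276.6872722787452, 'cy': 211.11104656450377, 'rvec': array([ 2.14415745, -2.1895677 ,  0.09338453]), 'tvec': array([0.00308552, 0.55066725, 1.07841636])}
side {'fx': 453.58427456044427, 'fy': 453.58427456044427, 'cx': 291.32817693071627, 'cy': 211.01888284650093, 'rvec': array([ 0.76866088, -2.6119307 ,  1.06603282]), 'tvec': array([0.43936945, 0.29968102, 1.07887778])}
0.1 [ 0.1628987  -0.60305664  0.22388027] [[ 9.65390104e-01  2.60809929e-01 -3.58273066e-04]
 [ 2.60810167e-01 -9.65389503e-01  1.07871621e-03]
 [-6.45331593e-05 -1.13482321e-03 -9.99999354e-01]] 0.09420256080017961 {'fx': 360.3680731901881, 'fy': 360.3680731901881, 'cx': 279.7269950063166, 'cy': 209.82405285712375, 'rvec': array([-2.32510819,  1.78001061,  0.23256257]), 'tvec': array([-0.62563767, -0.02589935,  0.39138613])}
```

View pics/top0.png

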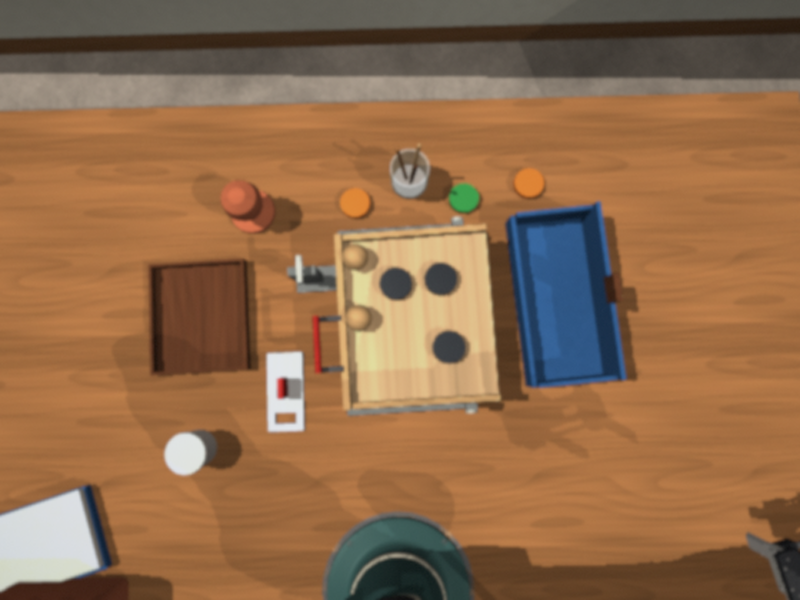

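View pics/side0.png

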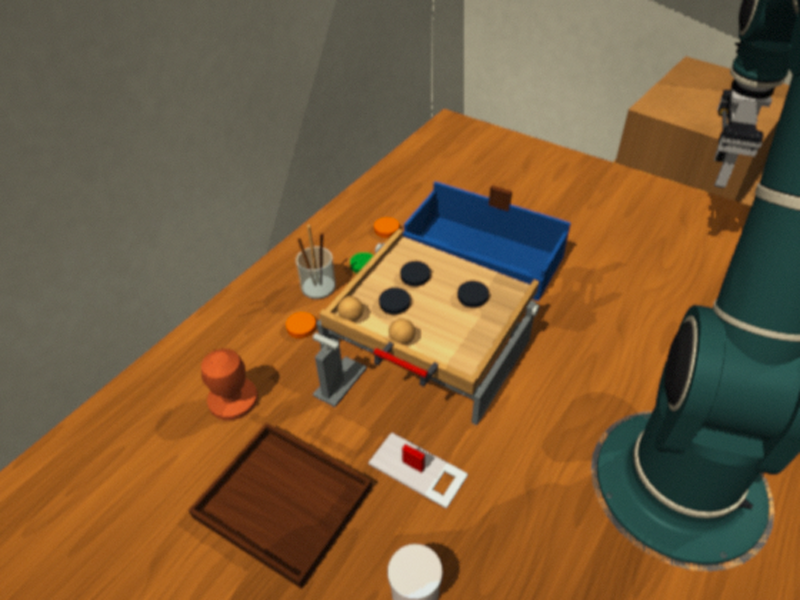

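```bash
cat > h.py <<'E'
import numpy as np, cv2
from rig import robot
def cam(n):
    c=robot.camera_info(n); R=cv2.Rodrigues(c['rvec'])[0]
    return np.array([[c['fx'],0,c['cx']],[0,c['fy'],c['cy']],[0,0,1]]),R,np.array(c['tvec'])
def p2w(px,z,c=None):
    "pixel (u,v) native -> world point at height z"
    K,R,t=c or cam('top')
    d=R.T@np.linalg.inv(K)@np.array([px[0],px[1],1.]); o=-R.T@t
    return o+d*(z-o[2])/d[2]
def w2p(P,c=None):
    K,R,t=c or cam('top'); q=(np.atleast_2d(P)@R.T+t)@K.T
    return q[:,:2]/q[:,2:]
E
python3 - <<'E'
import cv2,numpy as np
from h import *
f=robot.grab_frame('top')[:,:,::-1]
cv2.imwrite('pics/top_raw.png',f)
a=cv2.resize(f[165:310,180:260],None,fx=4,fy=4,interpolation=cv2.INTER_CUBIC)
b=cv2.resize(f[138:283,350:450],None,fx=4,fy=4,interpolation=cv2.INTER_CUBIC)
cv2.imwrite('pics/crop1.png',np.hstack([a,b]))
print(a.shape,b.shape)
hsv=cv2.cvtColor(f,cv2.COLOR_BGR2HSV)
red=((hsv[...,0]<5)|(hsv[...,0]>175))&(hsv[...,1]>200)&(hsv[...,2]>100)
n,l,s,c=cv2.connectedComponentsWithStats(red.astype(np.uint8))
for i in range(1,n):
    if s[i,4]>10: print('red',s[i],c[i])
dark=(hsv[...,2]<60); dark[:,:240]=0;dark[:,350:]=0;dark[:160]=0;dark[285:]=0
n,l,s,c=cv2.connectedComponentsWithStats(dark.astype(np.uint8))
for i in range(1,n):
    if s[i,4]>60: print('disc',s[i],c[i],p2w(c[i],.115))
E
```

```text
(580, 320, 3) (580, 400, 3)
red [221 230   2  10  11] [221.36363636 234.45454545]
```

View pics/crop1.png

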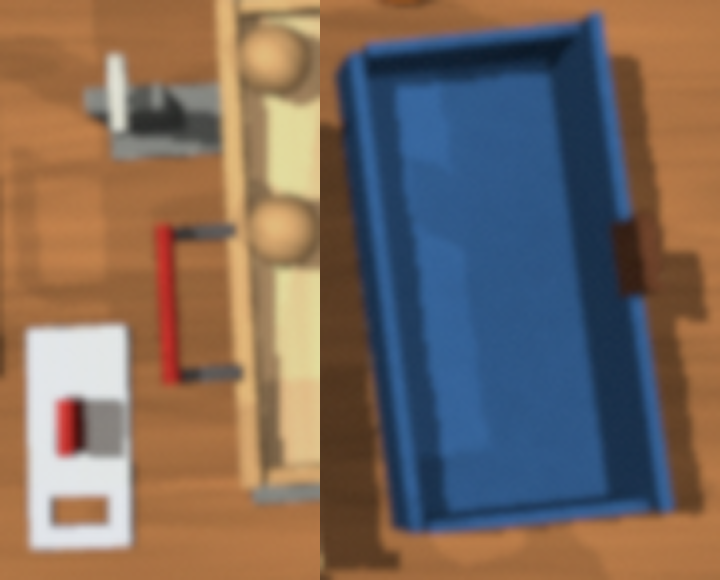

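```bash
cat >> h.py <<'E'
from scipy.optimize import least_squares
def rz(a): c,s=np.cos(a),np.sin(a); return np.array([[c,-s,0],[s,c,0],[0,0,1.]])
def fit(model,px,p0):
    c=cam('top'); model=np.array(model,float);px=np.array(px,float)
    def T(p): return model@rz(p[2]).T+[p[0],p[1],0]
    r=least_squares(lambda p:(w2p(T(p),c)-px).ravel(),p0,loss='soft_l1')
    return r.x,(w2p(T(r.x),c)-px)
E
python3 - <<'E'
from h import *
np.set_printoptions(precision=4,suppress=True)
L=lambda x,y:(180+(x-1.5)/4,165+(y-1.5)/4); R=lambda x,y:(350+(x-321.5)/4,138+(y-1.5)/4); F=lambda x,y:((x-.2)/1.4286,(y-.2)/1.4286)
print('stand',*fit([[.05,.19,.14],[-.05,.19,.14],[.119,.215,.144],[.071,.215,.144],[.165,.152,.12],[-.165,.152,.12]],
 [L(164,228),L(172,380),L(116,55),L(120,130),F(335,233),F(347,410)],[.55,0,0]))
print('trough',*fit([[.165,-.08,.1],[-.165,-.08,.1],[.165,.08,.06],[-.165,.08,.06],[0,-.076,.135]],
 [R(600,14),R(672,508),R(343,65),R(395,528),R(640,255)],[.5,-.3,0]))
print('keeper',*fit([[.068,.035,.005],[.068,-.035,.005],[-.085,-.035,.005],[-.085,.035,.005],[-.06,0,.005]],
 [L(28,326),L(127,326),L(131,548),L(31,549),L(79,511)],[.4,.1,0]))
print('tray',*fit([[.11,.095,.026],[.11,-.095,.026],[-.11,-.095,.026],[-.11,.095,.026]],
 [F(149,265),F(246,261),F(254,371),F(151,375)],[.5,.3,0]))
for n,q,z in [('d1',(397,284),.118),('d2',(441,279),.118),('d3',(450,347),.118),('head',(250,212),.03),('jar',(410,174),.1),('pot',(185,454),.075),('green',(464,198),.016)]:
    print(n,p2w(F(*q),z))
print('lip',p2w(F(487,227),.105),p2w(F(498,402),.105))
E
```

```text
stand [ 0.5153 -0.0611  0.0551] [[  0.0251 -15.3178]
 [  0.4969 -13.5726]
 [  0.2352   1.4343]
 [  0.357    1.487 ]
 [ -0.677   -0.8271]
 [ -0.571    3.8742]]
trough [ 0.552  -0.3212  0.0735] [[-0.9579 -0.3124]
 [-2.4197  1.3464]
 [ 0.2776 -3.5644]
 [ 1.2714  1.3584]
 [ 0.7028 -0.4472]]
keeper [0.3884 0.2133 0.009 ] [[ 0.1695  0.791 ]
 [ 0.0399  0.0618]
 [-0.2284 -0.582 ]
 [-0.1784 -0.1226]
 [ 0.1996 -0.039 ]]
tray [0.5281 0.3776 0.0343] [[ 0.9092 -0.1052]
 [-0.1557 -1.0598]
 [-3.4574  0.0978]
 [ 0.5083  1.0432]]
d1 [ 0.5739 -0.0127  0.118 ]
d2 [ 0.5813 -0.0922  0.118 ]
d3 [ 0.4588 -0.1048  0.118 ]
head [0.736  0.2774 0.03  ]
jar [ 0.7829 -0.0412  0.1   ]
pot [0.2739 0.3827 0.075 ]
green [ 0.7584 -0.1505  0.016 ]
lip [ 0.6777 -0.1804  0.105 ] [ 0.3593 -0.1886  0.105 ]
```

```bash
python3 - <<'E'
from h import *
np.set_printoptions(precision=4,suppress=True)
L=lambda x,y:(180+(x-1.5)/4,165+(y-1.5)/4); F=lambda x,y:((x-.2)/1.4286,(y-.2)/1.4286)
s,r=fit([[.119,.215,.144],[.071,.215,.144],[.165,.152,.12],[-.165,.152,.12]],
 [L(116,55),L(120,130),F(335,233),F(347,410)],[.55,0,0])
print('stand',s,r)
h=[p2w(L(164,228),.14),p2w(L(172,380),.14)]
def ins(P): return rz(s[2]).T@(np.array(P)-[s[0],s[1],0])
for P in h+[p2w((340,158.8),.11),p2w((348.4,281),.11),p2w(L(232,-0),.12),p2w(L(252,470),.12)]: print(P,ins(P))
# wrist look from above trough tab / lip
R=np.array([[0,1,0],[1,0,0],[0,0,-1.]]).T
robot.move_ptp([.55,-.30,.42],np.array([[1,0,0],[0,-1,0],[0,0,-1.]]))
robot.pause(.2)
f=robot.grab_frame('wrist'); ci=robot.camera_info('wrist'); np.save('w1.npy',np.r_[ci['rvec'],ci['tvec']])
cv2.imwrite('pics/w1.png',cv2.resize(f[:,:,::-1],(800,600),interpolation=cv2.INTER_CUBIC)); print(robot.get_state()['time'])
E
```

```text
stand [ 0.5201 -0.0616  0.0595] [[ 0.2524 -0.0383]
 [ 0.4573 -0.0059]
 [-0.7536 -2.3512]
 [-0.0801  2.2058]]
[0.5161 0.1317 0.14  ] [0.0076 0.1932 0.14  ]
[0.4214 0.1273 0.14  ] [-0.0873  0.1945  0.14  ]
[ 0.6765 -0.1777  0.11  ] [ 0.1492 -0.1251  0.11  ]
[ 0.3604 -0.1877  0.11  ] [-0.1669 -0.1163  0.11  ]
[0.6649 0.0895 0.12  ] [0.1536 0.1423 0.12  ]
[0.3636 0.0802 0.12  ] [-0.1478  0.1509  0.12  ]
2.3167
```

View pics/w1.png

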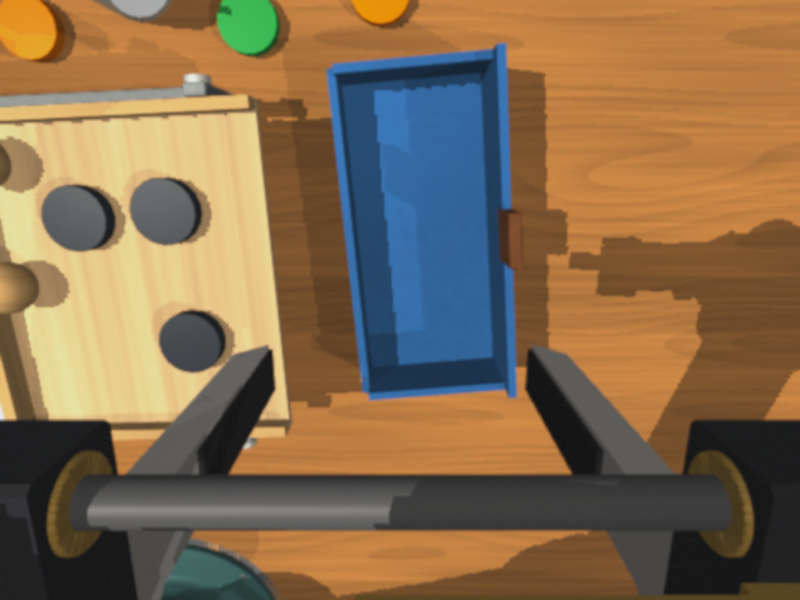

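```bash
cat >> h.py <<'E'
def camw(fn):
    a=np.load(fn); c=robot.camera_info('wrist'); return np.array([[c['fx'],0,c['cx']],[0,c['fy'],c['cy']],[0,0,1]]),cv2.Rodrigues(a[:3])[0],a[3:]
def fitm(obs,p0):
    "obs: list of (model pt, px, cam)"
    def res(p): return np.array([w2p(rz(p[2])@np.array(m)+[p[0],p[1],0],c)[0]-px for m,px,c in obs])
    r=least_squares(lambda p:res(p).ravel(),p0,loss='soft_l1'); return r.x,res(r.x)
E
python3 - <<'E'
from h import *
np.set_printoptions(precision=4,suppress=True)
T=cam('top');W=camw('w1.npy')
L=lambda x,y:(180+(x-1.5)/4,165+(y-1.5)/4); F=lambda x,y:((x-.2)/1.4286,(y-.2)/1.4286)
R=lambda x,y:(350+(x-321.5)/4,138+(y-1.5)/4)
t,r=fitm([([.165,-.08,.1],F(502,45),W),([-.165,-.08,.1],F(514,396),W),([.165,.08,.06],F(332,70),W),([-.165,.08,.06],F(368,397),W),([0,-.076,.135],F(514,239),W),
 ([.165,-.08,.1],R(600,14),T),([-.165,-.08,.1],R(672,508),T),([0,-.076,.135],R(640,255),T)],[.55,-.32,.05])
print('trough',t,r)
s,r=fitm([([.119,.215,.144],L(116,55),T),([.071,.215,.144],L(120,130),T),([.165,.152,.12],F(335,233),T),([-.165,.152,.12],F(347,410),T),
 ([.165,-.131,.131],F(250,97),W),([-.165,-.131,.131],F(289,432),W),([.165,-.131,.131],F(487,226),T),([-.165,-.131,.131],F(499,402),T)],[.52,-.06,.05])
print('stand',s,r)
for u in [(78,218),(165,211),(192,341)]:
    P=p2w(F(*u),.12,W); print('disc',P, rz(s[2]).T@(P-[s[0],s[1],0]))
print('home',rz(s[2])@[0,-.165,0]+[s[0],s[1],0])
E
```

```text
trough [ 0.5523 -0.3249  0.091 ] [[ 0.8621 -0.7982]
 [ 1.6307  1.2302]
 [-5.7927  0.4335]
 [-3.8455 -2.1104]
 [ 0.0723  2.2105]
 [-0.7134 -0.8771]
 [ 0.064   0.5158]
 [ 2.1    -1.1397]]
stand [ 0.5149 -0.0558  0.0379] [[-1.1225  0.1568]
 [-1.3342  0.2191]
 [-1.6794 -1.6756]
 [-3.8541  3.1165]
 [ 0.8796 -6.2453]
 [ 0.0831 12.3469]
 [ 1.4369 -4.325 ]
 [ 2.9085  2.5705]]
disc [ 0.5788 -0.0158  0.12  ] [0.0653 0.0376 0.12  ]
disc [ 0.5849 -0.0937  0.12  ] [ 0.0685 -0.0405  0.12  ]
disc [ 0.4634 -0.105   0.12  ] [-0.0533 -0.0472  0.12  ]
home [ 0.5212 -0.2207  0.    ]
```

```bash
python3 - <<'E'
from h import *
np.set_printoptions(precision=4,suppress=True)
T=cam('top');W=camw('w1.npy')
L=lambda x,y:(180+(x-1.5)/4,165+(y-1.5)/4); F=lambda x,y:((x-.2)/1.4286,(y-.2)/1.4286)
R=lambda x,y:(350+(x-321.5)/4,138+(y-1.5)/4)
def obs(q):
  w,yl,yb=q
  return [([.119,.215,.144],L(116,55),T),([.071,.215,.144],L(120,130),T),([w,yb,.12],F(335,233),T),([-w,yb,.12],F(347,410),T),
 ([w,yl,.131],F(250,97),W),([-w,yl,.131],F(289,432),W),([w,yl,.131],F(487,226),T),([-w,yl,.131],F(499,402),T)]
def res(p,o): return np.array([w2p(rz(p[2])@np.array(m)+[p[0],p[1],0],c)[0]-px for m,px,c in o])
r=least_squares(lambda p:res(p,obs(p[3:])).ravel(),[.52,-.06,.05,.16,-.13,.15],loss='soft_l1'); print('stand',r.x,res(r.x,obs(r.x[3:])))
s=r.x[:3]; print('home',rz(s[2])@[0,-.165,0]+[s[0],s[1],0])
def ot(q): return [([.165,-.08,.1],F(502,45),W),([-.165,-.08,.1],F(514,396),W),([.165,q[0],.06],F(332,70),W),([-.165,q[0],.06],F(368,397),W),([0,-.076,.135],F(514,239),W),
 ([.165,-.08,.1],R(600,14),T),([-.165,-.08,.1],R(672,508),T),([0,-.076,.135],R(640,255),T),([.165,q[0],.06],R(343,65),T),([-.165,q[0],.06],R(395,528),T)]
r=least_squares(lambda p:res(p,ot(p[3:])).ravel(),[.55,-.32,.05,.08],loss='soft_l1'); t=r.x; print('trough',t,res(t,ot(t[3:])))
print('tab',rz(t[2])@[0,-.076,.115]+[t[0],t[1],0])
E
```

```text
stand [ 0.5168 -0.0597  0.0464  0.1555 -0.1261  0.1488] [[ 0.0319  0.1159]
 [-0.0127  0.1681]
 [ 0.7317  1.5973]
 [-0.6872 -1.101 ]
 [-0.409  -0.0419]
 [-0.473   4.4094]
 [ 0.7491 -1.7222]
 [ 2.6811 -2.4549]]
home [ 0.5245 -0.2245  0.    ]
trough [ 0.5521 -0.3239  0.0891  0.0731] [[ 0.2694 -0.486 ]
 [ 0.7084  1.4853]
 [-1.202  -0.026 ]
 [-0.319  -2.4107]
 [-0.7587  2.5057]
 [-0.973  -0.7427]
 [-0.4409  0.6842]
 [ 1.7061 -0.9863]
 [ 2.878  -3.371 ]
 [ 5.8727  1.3765]]
tab [ 0.5589 -0.3996  0.115 ]
```

```bash
cat >> h.py <<'E'
def down(yaw): return rz(yaw)@np.diag([1.,-1,-1])   # tool x along yaw, y opposite, z down
S=np.array([.5168,-.0597,.0464])
def st(p): return rz(S[2])@np.array(p,float)+[S[0],S[1],0]
def inst(P): return rz(S[2]).T@(np.array(P)-[S[0],S[1],0])
def say(*a):
    s=robot.get_state(); print(*a,'t',round(s['time'],1),'p',np.round(s['ee_pos'],4),'F',np.round(s['force'],1),'op',round(s['opening'],4),'g',round(s['grasp_force'],1))
def snap(n,fn):
    f=robot.grab_frame(n); c=robot.camera_info(n); np.save(f'{fn}.npy',np.r_[c['rvec'],c['tvec']])
    cv2.imwrite(f'pics/{fn}.png',cv2.resize(f[:,:,::-1],(800,600),interpolation=cv2.INTER_CUBIC))
E
python3 - <<'E'
from h import *
tab=np.array([.5589,-.3996,0])
robot.move_ptp(tab+[0,0,.22],down(.089))
robot.move_linear(tab+[0,0,.122],velocity=.15); say('down')
robot.gripper_to(0.0); say('grip')
g=robot.get_state()['ee_pos']
home=lambda dy: np.r_[st([0,-.165-.076+dy,0])[:2],g[2]]
robot.move_linear(home(-.018),velocity=.08,frame=down(S[2])); say('near')
hit=robot.move_linear(home(.02),velocity=.04,threshold=12); say('hit',hit,inst(robot.get_state()['ee_pos']))
robot.gripper_to(.05); say()
robot.move_linear(robot.get_state()['ee_pos']+[0,0,.13],velocity=.2)
robot.move_linear(st([0,-.26,.42]),velocity=.3); snap('wrist','w2');snap('top','t2'); say()
E
```

```text
down t 4.0 p [ 0.5596 -0.3998  0.1233] F [0.5 0.7 0.1] op 0.0938 g 0.0
grip t 5.2 p [ 0.5589 -0.3999  0.122 ] F [ 0.6 -1.6 -1.1] op 0.0119 g 30.0
near t 6.5 p [ 0.5287 -0.3181  0.122 ] F [-3.6  5.   3.1] op 0.012 g 30.0
hit True [-0.0002759  -0.23828975  0.12200461] t 7.1 p [ 0.5276 -0.2977  0.122 ] F [ 1.2 -3.3 -0.6] op 0.0117 g 30.0
t 7.8 p [ 0.5273 -0.2986  0.1216] F [ 0.8 -0.1  0.5] op 0.0497 g 0.0
t 9.4 p [ 0.5286 -0.3191  0.4181] F [ 0.1 -0.6 -1. ] op 0.0497 g 0.0
```

View pics/w2.png

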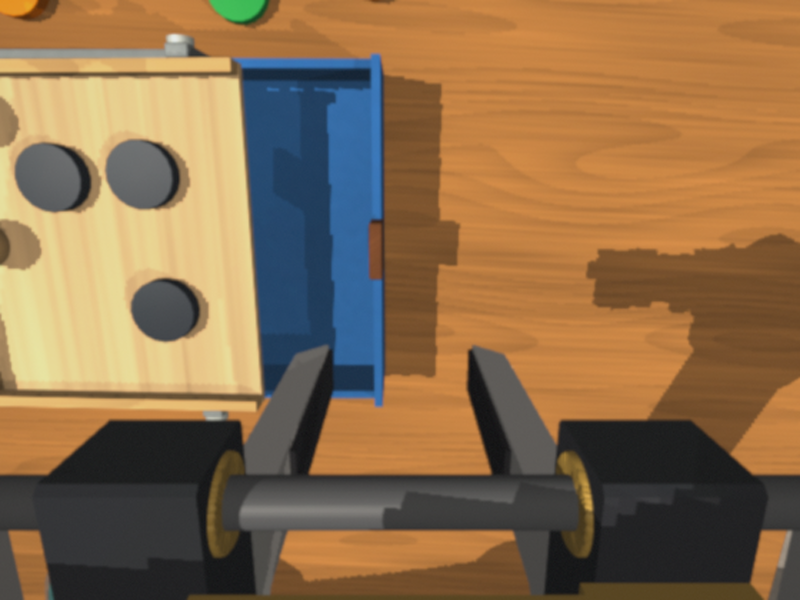

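```bash
python3 - <<'E'
from h import *
np.set_printoptions(precision=4,suppress=True)
W=camw('w2.npy'); F=lambda x,y:((x-.2)/1.4286,(y-.2)/1.4286)
for n,a,b,z in [('trough',(380,56),(381,404),.1),('lip panel',(244,75),(262,396),.113),('railtop',(240,60),(262,402),.131),('side rail out',(0,55),(240,58),.13)]:
    A,B=p2w(F(*a),z,W),p2w(F(*b),z,W); print(n,A,B,inst(A),inst(B),'yaw',np.arctan2(-(A-B)[0],(A-B)[1])-np.pi/2, np.arctan2((A-B)[1],(A-B)[0]))
f=cv2.imread('pics/t2.png'); cv2.imwrite('pics/c2.png',cv2.resize(f[190:440,260:640],None,fx=2.1,fy=2.1,interpolation=cv2.INTER_CUBIC))
E
```

```text
trough [ 0.691  -0.2956  0.1   ] [ 0.3662 -0.3081  0.1   ] [ 0.1631 -0.2437  0.1   ] [-0.1619 -0.2412  0.1   ] yaw -3.103035195813739 0.038557457776053856
lip panel [ 0.6689 -0.1829  0.113 ] [ 0.376 -0.191  0.113] [ 0.1462 -0.1301  0.113 ] [-0.1468 -0.1246  0.113 ] yaw -3.1139093494512156 0.027683304138577593
railtop [ 0.6774 -0.1852  0.131 ] [ 0.3786 -0.1957  0.131 ] [ 0.1546 -0.1328  0.131 ] [-0.1444 -0.1295  0.131 ] yaw -3.106528171392796 0.035064482196996996
side rail out [0.6726 0.0068 0.13  ] [ 0.679 -0.185  0.13 ] [0.1587 0.0592 0.13  ] [ 0.1562 -0.1327  0.13  ] yaw -1.5370573576796989 1.6045352959100945
```

View pics/c2.png

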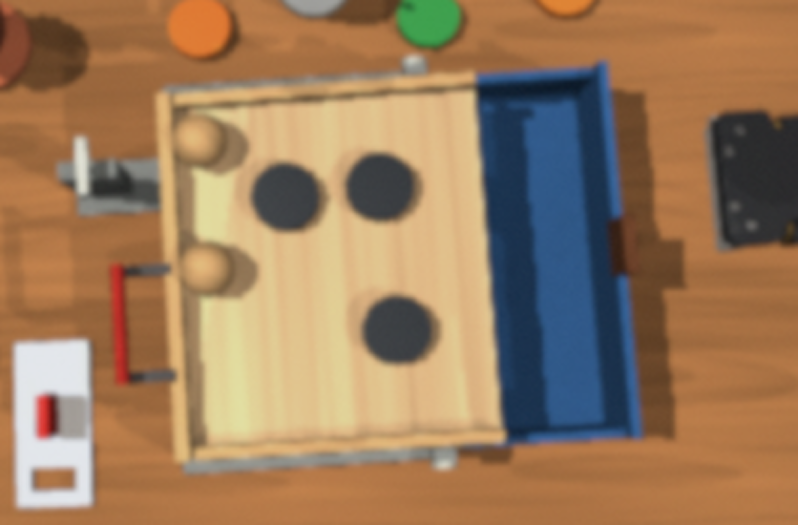

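```bash
cat >> h.py <<'E'
from scipy.spatial.transform import Rotation as Ro
H=np.array([.4688,.1295,.140])
def hpose(th):
    u=np.array([-np.sin(S[2]),np.cos(S[2]),0]); a,b=.265,.035
    y=a*np.cos(th)-b*np.sin(th); z=a*np.sin(th)+b*np.cos(th)
    ax=np.array([np.cos(S[2]),np.sin(S[2]),0])
    return H+u*(y-a)+[0,0,z-b], Ro.from_rotvec(ax*th).as_matrix()@down(S[2])
E
python3 - <<'E'
from h import *
S[2]=.04
robot.move_linear(st([-.04,-.2,.42]),velocity=.4)
robot.move_ptp(H+[0,0,.16],down(S[2]))
robot.gripper_to(.038)
for th in (.15,.32): print(robot.ik(*hpose(th)) is not None)
hit=robot.move_linear(H+[0,0,.004],velocity=.12,threshold=8); say('down',hit)
snap('wrist','w3')
robot.gripper_to(0.0); say('grip')
E
```

```text
True
True
down False t 13.2 p [0.4691 0.1296 0.1446] F [0.9 0.2 0.8] op 0.0381 g 0.0
grip t 14.1 p [0.4688 0.1311 0.1442] F [-0.9  9.7  0. ] op 0.0113 g 30.0
```

```bash
sed -i 's/^H=.*/H=np.array([.4688,.1320,.1435])/; s/^S=.*/S=np.array([.5168,-.0597,.0410])/' h.py; python3 - <<'E'
from h import *
for th in (.09,.18,.28):
    p,R=hpose(th); robot.move_linear(p,velocity=.05,frame=R); say(th)
robot.pause(1.0); say(); snap('side','s4')
E
```

```text
0.09 t 14.7 p [0.4689 0.1269 0.1667] F [ 1.4 -7.2 -5.4] op 0.0115 g 30.0
0.18 t 15.4 p [0.4692 0.1204 0.1898] F [ 2.3 -9.3 -6.2] op 0.0111 g 30.0
0.28 t 16.0 p [0.4696 0.1108 0.2146] F [  2.  -10.7  -7.5] op 0.0107 g 30.0
t 17.0 p [0.4696 0.1108 0.2145] F [ 2.5 -9.9 -8.8] op 0.0113 g 30.0
```

View pics/s4.png

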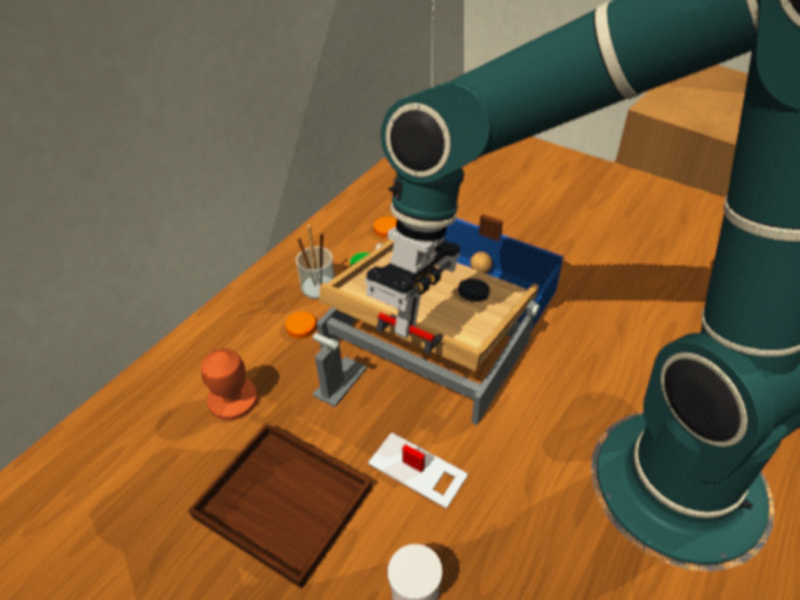

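```bash
python3 - <<'E'
from h import *
snap('top','t4')
f=cv2.imread('pics/t4.png'); cv2.imwrite('pics/c4.png',cv2.resize(f[190:440,300:660],None,fx=2,fy=2,interpolation=cv2.INTER_CUBIC))
E
```

```text
(no output)
```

View pics/c4.png

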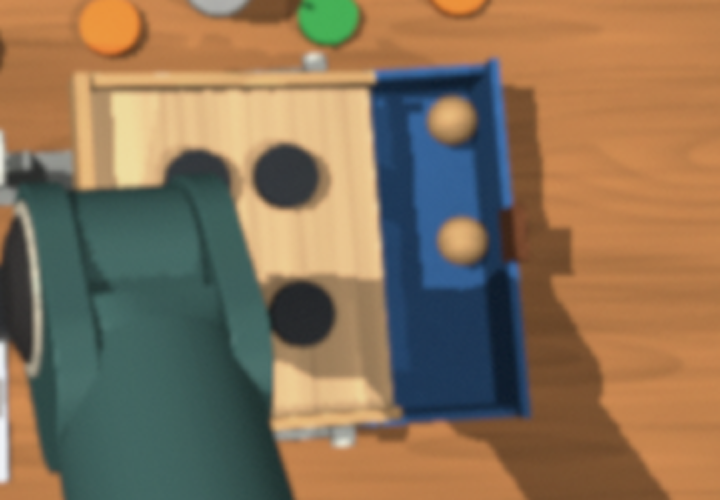

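```bash
cat >> h.py <<'E'
def blobs(f,lo,hi,amin):
    "blobs in HSV range: centroid, area"
    m=cv2.inRange(cv2.cvtColor(f,cv2.COLOR_RGB2HSV),lo,hi); n,l,s,c=cv2.connectedComponentsWithStats(m)
    return [(c[i],s[i]) for i in range(1,n) if s[i,4]>amin]
E
python3 - <<'E'
from h import *
for th in (.19,.09,0):
    p,R=hpose(th); robot.move_linear(p,velocity=.05,frame=R)
say('low'); robot.gripper_to(.038); robot.pause(.5); say('open')
robot.move_linear(robot.get_state()['ee_pos']+[0,0,.12],velocity=.2)
robot.gripper_to(.085)
robot.move_ptp(st([.02,-.0,.42]),down(S[2]+np.pi/2)); robot.pause(.1); say(); snap('wrist','w5'); print(robot.get_state()['qpos'])
E
```

```text
low t 19.1 p [0.4691 0.1313 0.1435] F [ 0.6 -9.4  5.2] op 0.0113 g 30.0
open t 20.2 p [0.4688 0.132  0.1435] F [ 0.5 -0.9 -0.1] op 0.0381 g 0.0
t 23.7 p [ 0.5367 -0.0585  0.4198] F [-1.   0.3 -0.7] op 0.0848 g 0.0
[ 0.56193054  0.18216487 -0.59863108  1.51927781  0.10272487  1.47202014
  0.00197028]
```

View pics/w5.png

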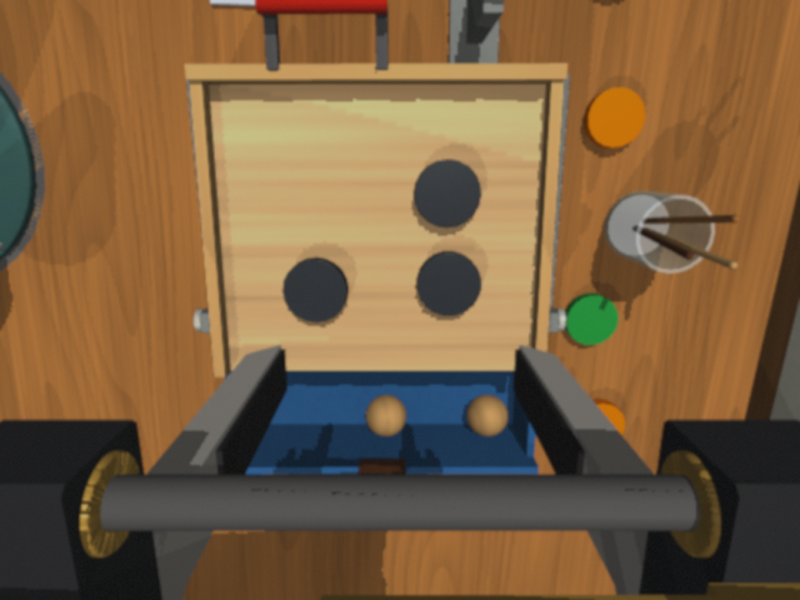

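```bash
python3 - <<'E'
from h import *
np.set_printoptions(precision=4,suppress=True)
W=camw('w5.npy'); F=lambda x,y:((x-.2)/1.4286,(y-.2)/1.4286)
print('cam',-W[1].T@W[2])
for u,z in [((447,191),.122),((449,283),.125),((316,289),.125)]:
    P=p2w(F(*u),z,W); print(P,inst(P))
for u,z in [((186,66),.12),((567,66),.12),((548,90),.104),((205,90),.104),((533,372),.113),((228,375),.113),((258,10),.14),((386,10),.14)]:
    print(u,inst(p2w(F(*u),z,W)))
E
```

```text
cam [0.535  0.0144 0.5802]
[ 0.5768 -0.0065  0.122 ] [0.0621 0.0507 0.122 ]
[ 0.5836 -0.0878  0.125 ] [ 0.0656 -0.0308  0.125 ]
[ 0.4631 -0.0984  0.125 ] [-0.0552 -0.0365  0.125 ]
(186, 66) [-0.1556  0.1517  0.12  ]
(567, 66) [0.159  0.1517 0.12  ]
(548, 90) [0.149  0.1353 0.104 ]
(205, 90) [-0.1473  0.1353  0.104 ]
(533, 372) [ 0.1508 -0.1225  0.113 ]
(228, 375) [-0.1467 -0.1257  0.113 ]
(258, 10) [-0.0882  0.1881  0.14  ]
(386, 10) [0.0103 0.1881 0.14  ]
```

```bash
cat >> h.py <<'E'
def pick(sx,sy):
    R=down(S[2]+np.pi/2)
    robot.gripper_to(.088)
    robot.move_ptp(st([sx,sy,.24]),R)
    robot.move_linear(st([sx,sy,.145]),velocity=.15)
    hit=robot.move_linear(st([sx,sy,.118]),velocity=.025,threshold=4); say('touch',hit)
    p=robot.get_state()['ee_pos']; p=np.r_[st([sx,sy,0])[:2],p[2]+.0025]
    robot.move_linear(p,velocity=.05); robot.gripper_to(0); say('grip')
    robot.move_linear(p+[0,0,.11],velocity=.15); say('lift')
E
python3 - <<'E'
from h import *
pick(.062,.050)
R=down(S[2]+np.pi/2)
robot.move_linear([.528,.25,.30],velocity=.3)
robot.pause(.1); say(); snap('wrist','w6'); snap('top','t6')
E
```

```text
touch True t 26.6 p [ 0.5766 -0.0072  0.1195] F [-2.3 -0.6  7.9] op 0.0882 g 4.0
grip t 27.4 p [ 0.5767 -0.0072  0.122 ] F [ 0.4 -0.3 -1.7] op 0.0595 g 30.0
lift t 28.3 p [ 0.5763 -0.0073  0.2312] F [ 0.4  0.5 -1.4] op 0.0593 g 30.0
t 29.4 p [0.5285 0.2482 0.2994] F [ 0.7 -0.5 -1.3] op 0.0593 g 30.0
```

View pics/w6.png

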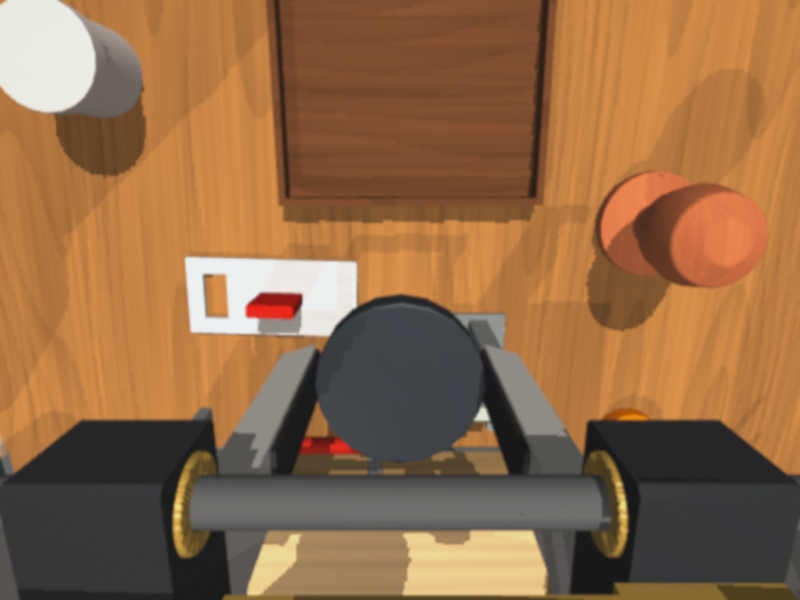

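```bash
python3 - <<'E'
from h import *
np.set_printoptions(precision=4,suppress=True)
W=camw('w6.npy'); F=lambda x,y:((x-.2)/1.4286,(y-.2)/1.4286)
print('tray',*fitm([([-.11,-.095,.026],F(280,205),W),([.11,-.095,.026],F(542,205),W)],[.53,.38,.03]))
print('keeper',*fitm([([-.085,.035,.005],F(186,257),W),([.068,.035,.005],F(356,262),W),([-.085,-.035,.005],F(190,332),W),([-.06,0,.005],F(215,296),W),([0,.006,.052],F(277,294),W)],[.39,.21,.01]))
f0=cv2.imread('pics/top0.png').astype(int);f=cv2.imread('pics/t6.png').astype(int)
d=np.abs(f0-f).max(2); print('diff tray',(d[250:390,135:225]>40).sum(),'keeper',(d[345:440,260:310]>40).sum())
E
```

```text
tray [0.5331 0.3837 0.0389] [[-0.9392  0.0407]
 [ 0.9354  0.048 ]]
keeper [0.423  0.1996 0.0116] [[-0.4045 -0.0623]
 [ 0.2652 -0.309 ]
 [ 0.9694 -0.5019]
 [ 0.6294 -0.3214]
 [-5.839   7.396 ]]
diff tray 12215 keeper 3730
```

```bash
cat >> h.py <<'E'
TR=np.array([.531,.381,.037])
def place(tx,ty):
    R=down(TR[2]+np.pi/2); q=lambda z: rz(TR[2])@np.array([tx,ty,0])+[TR[0],TR[1],z]
    robot.move_ptp(q(.14),R); robot.move_linear(q(.05),velocity=.15); say('pre')
    hit=robot.move_linear(q(.0265),velocity=.03,threshold=4); say('set',hit)
    robot.gripper_to(.072); robot.move_linear(q(.15),velocity=.2); say('placed')
E
python3 - <<'E'
from h import *
place(-.05,-.045)
pick(.0655,-.034); place(.05,-.045)
E
```

```text
pre t 31.0 p [0.4833 0.3345 0.051 ] F [ 0.4  0.  -0.5] op 0.0594 g 30.0
set True t 31.7 p [0.4826 0.3339 0.028 ] F [0.9 0.4 4.3] op 0.0594 g 30.0
placed t 32.9 p [0.4824 0.3336 0.1489] F [-0.5  0.7 -1.2] op 0.0723 g 0.0
touch True t 36.6 p [ 0.5836 -0.091   0.1229] F [-1.6 -0.1  9. ] op 0.088 g 4.3
grip t 37.5 p [ 0.5836 -0.091   0.1253] F [-0.   0.  -1.5] op 0.0595 g 30.0
lift t 38.3 p [ 0.5832 -0.091   0.2345] F [ 0.2  0.8 -0.8] op 0.059 g 30.0
pre t 40.7 p [0.583  0.3382 0.0509] F [ 0.3  0.1 -1. ] op 0.0591 g 30.0
set True t 41.4 p [0.5825 0.3376 0.0279] F [1.1 2.1 2.2] op 0.0595 g 30.0
placed t 42.6 p [0.5823 0.3374 0.1488] F [ 0.1 -0.4 -0.6] op 0.0723 g 0.0
```

```bash
python3 - <<'E'
from h import *
pick(-.055,-.040); place(-.05,.045)
robot.gripper_to(.094)
robot.move_ptp([.49,.18,.42],down(S[2]+np.pi/2)); robot.pause(.2); say(); snap('wrist','w7')
E
```

```text
touch True t 46.4 p [ 0.4634 -0.1019  0.1231] F [-1.5 -0.8  8.4] op 0.0879 g 4.4
grip t 47.2 p [ 0.4634 -0.1019  0.1255] F [-0.6  0.1 -1.6] op 0.0591 g 30.0
lift t 48.0 p [ 0.463  -0.102   0.2348] F [ 0.5 -0.1 -1.6] op 0.0595 g 30.0
pre t 50.7 p [0.4796 0.4245 0.0508] F [ 0.3 -0.1 -0.6] op 0.0597 g 30.0
set True t 51.4 p [0.4793 0.4238 0.0279] F [1.1 0.3 3.6] op 0.0593 g 30.0
placed t 52.6 p [0.4792 0.4235 0.1489] F [-0.6 -0.1 -0.8] op 0.072 g 0.0
t 54.7 p [0.4899 0.1804 0.4195] F [-0.7 -0.8  0.1] op 0.0939 g 0.0
```

View pics/w7.png

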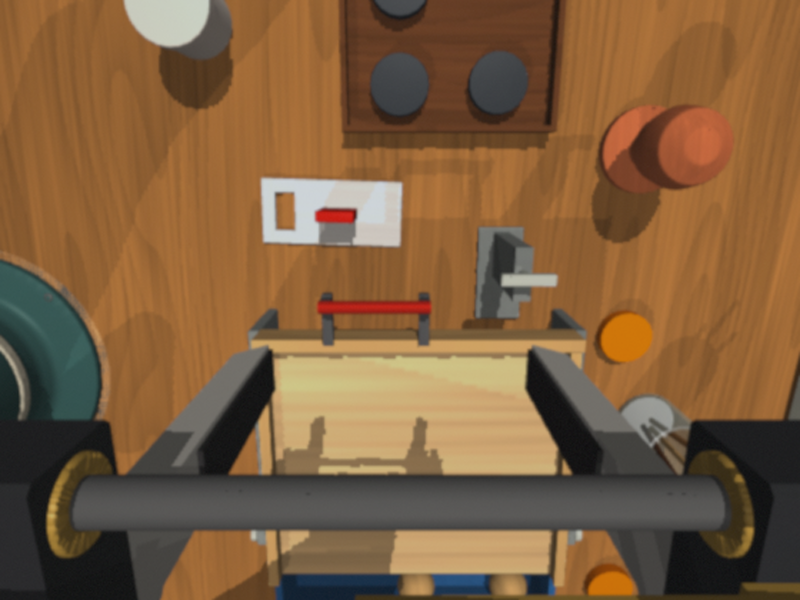

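```bash
python3 - <<'E'
from h import *
np.set_printoptions(precision=4,suppress=True)
W=camw('w7.npy'); F=lambda x,y:((x-.2)/1.4286,(y-.2)/1.4286)
print('cam',-W[1].T@W[2])
k,r=fitm([([-.085,.035,.005],F(262,178),W),([.068,.035,.005],F(402,182.5),W),([-.085,-.035,.005],F(263,243),W),([.068,-.035,.005],F(400,246.5),W),([-.06,0,.005],F(285.5,211),W)],[.39,.21,.01]);print('keeper',k,r)
print('grip top',p2w(F(336,216),.052,W))
for u in [(502,280),(556,280)]: P=p2w(F(*u),.144,W);print(P,inst(P))
print('stud',st([.095,.215,.144]), w2p(st([.095,.215,.144]),W)*1.4286)
print('rail',inst(p2w(F(250,334),.12,W)),inst(p2w(F(583,334),.12,W)))
print('tray',p2w(F(343,131),.026,W),p2w(F(555,131),.026,W))
for yaw in (k[2]+np.pi,k[2]+np.pi-2*np.pi):
    print(robot.ik([k[0],k[1],.15],down(yaw)))
a=np.array([-np.sin(S[2]),np.cos(S[2]),0])
for sg in (1,-1): print(sg,robot.ik(st([.095,.155,.17]),Ro.from_rotvec(sg*.5*a).as_matrix()@down(S[2]+np.pi/2)))
E
```

```text
cam [0.4883 0.2533 0.58  ]
keeper [0.4232 0.1984 0.0102] [[-0.3839  0.0897]
 [ 0.0476  0.1381]
 [ 0.5224 -0.5732]
 [ 0.0197 -0.0061]
 [-0.1614  0.2677]]
grip top [0.4249 0.1998 0.052 ]
[0.5803 0.1601 0.144 ] [0.0725 0.217  0.144 ]
[0.627  0.1621 0.144 ] [0.1192 0.2171 0.144 ]
stud [0.6029 0.159  0.144 ] [[527.6615 282.1303]]
rail [-0.157   0.1595  0.12  ] [0.1561 0.1598 0.12  ]
tray [0.4281 0.2838 0.026 ] [0.645  0.2929 0.026 ]
[ 0.4827  0.5026 -1.2099  2.0387  0.5685  0.992   0.5633]
[ 0.4827  0.5026 -1.2099  2.0387  0.5685  0.992   0.5633]
1 [ 0.3171  0.9387 -0.9355  1.2593  0.4793  1.72   -0.5465]
-1 [ 0.4314  0.3573 -0.8131  2.068   0.9074  0.4796 -0.9947]
```

```bash
python3 - <<'E'
from h import *
k=np.array([.4238,.1988]); yk=.0102
P2=np.array([.345,.20])
Ra=down(yk+np.pi/2); Rb=down(S[2])
for p,R in [([*k,.036],Ra),([*P2,.036],Rb),([*P2,.036],down(S[2]+np.pi/2))]: assert robot.ik(p,R) is not None
robot.gripper_to(.06)
robot.move_ptp([*k,.16],Ra); robot.move_linear([*k,.036],velocity=.15,threshold=8); say('down')
robot.gripper_to(0); say('grip')
robot.move_linear([*k,.09],velocity=.1); say('lift')
robot.move_linear([*P2,.09],velocity=.12,frame=Rb); say('rot')
robot.move_linear([*P2,.0355],velocity=.05,threshold=5); say('set')
robot.gripper_to(.065); robot.move_linear([*P2,.16],velocity=.2)
robot.gripper_to(.06)
robot.move_ptp([P2[0],P2[1]-.03,.30],down(S[2]+np.pi/2)); robot.pause(.1); snap('wrist','w8'); say()
E
```

```text
down t 57.5 p [0.4242 0.1991 0.0367] F [-0.1  0.2  0.4] op 0.0607 g 0.0
grip t 58.0 p [0.4239 0.1987 0.0363] F [-2.9 -0.9  8.4] op 0.0396 g 30.0
lift t 58.6 p [0.4237 0.1985 0.0897] F [-0.5  0.  -2. ] op 0.0396 g 30.0
rot t 60.3 p [0.3451 0.2    0.0899] F [ 0.5  0.3 -0.5] op 0.0398 g 30.0
set t 61.4 p [0.3448 0.2    0.0361] F [ 0.8 -0.9  2.8] op 0.04 g 30.0
t 64.9 p [0.3449 0.17   0.2998] F [ 0.4  0.7 -1. ] op 0.0602 g 0.0
```

View pics/w8.png

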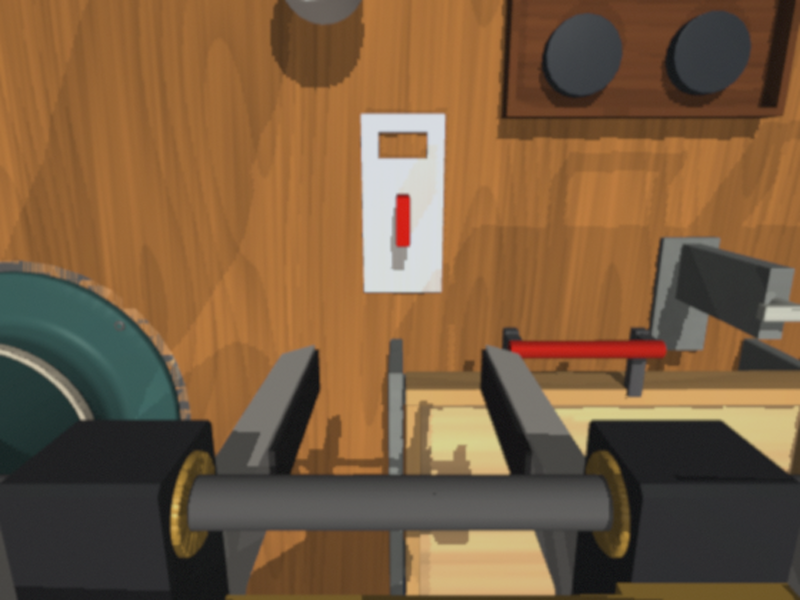

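```bash
cat >> h.py <<'E'
STUD=np.array([.6035,.1600])
def kpose(ex,ey,ez,th):
    "TCP pose that puts the eye centre (underside) at stud+(ex,ey) in stand axes, height ez, -x side low by th"
    a=np.array([-np.sin(S[2]),np.cos(S[2]),0])
    R=Ro.from_rotvec(-th*a).as_matrix()@down(S[2]+np.pi/2)
    E=np.r_[STUD,0]+rz(S[2])@np.array([ex,ey,ez])
    return E-R@np.array([.06,0,.036]),R
E
python3 - <<'E'
from h import *
P2=np.array([.345,.20]); R=down(S[2]+np.pi/2)
robot.move_linear([*P2,.16],velocity=.25); robot.move_linear([*P2,.036],velocity=.12,threshold=8)
robot.gripper_to(0); say('grip')
robot.move_linear([*P2,.25],velocity=.2); say('lift')
p,R=kpose(-.016,0,.22,0); robot.move_linear(p,velocity=.2,frame=R)
p,R=kpose(-.016,0,.20,.5); robot.move_linear(p,velocity=.1,frame=R); robot.pause(.2); say('hover'); snap('wrist','w9')
s=robot.get_state(); print(np.abs(s['ee_pos']-p), s['qpos'])
W=camw('w9.npy'); print('head',w2p([np.r_[STUD,0]+rz(S[2])@np.array([x,0,.144]) for x in (-.024,.024)],W)*1.4286)
Rt=s['tool_rot']; print('eye',w2p([s['ee_pos']+Rt@np.array([x,y,.031]) for x,y in ((.049,.021),(.049,-.021),(.071,.021),(.071,-.021))],W)*1.4286)
E
```

```text
grip t 67.6 p [0.3451 0.2    0.036 ] F [0.9 0.7 0.3] op 0.0119 g 30.0
lift t 68.8 p [0.3445 0.1998 0.2491] F [-0.3 -0.3 -2.4] op 0.0118 g 30.0
hover t 71.2 p [0.5734 0.0988 0.2318] F [ 0.2  0.2 -1.2] op 0.0119 g 30.0
[4.92302894e-04 5.99879005e-05 6.50330325e-05] [ 0.31873518  0.14853193 -0.64956751  2.08347918  0.46318865  0.49475865
 -0.62341179]
head [[322.40483594 193.52163151]
 [412.95200953 190.96075496]]
eye [[453.26374679 231.10711189]
 [339.82023871 231.09742132]
 [454.89395107 169.82303879]
 [338.01059694 169.81583895]]
```

View pics/w9.png

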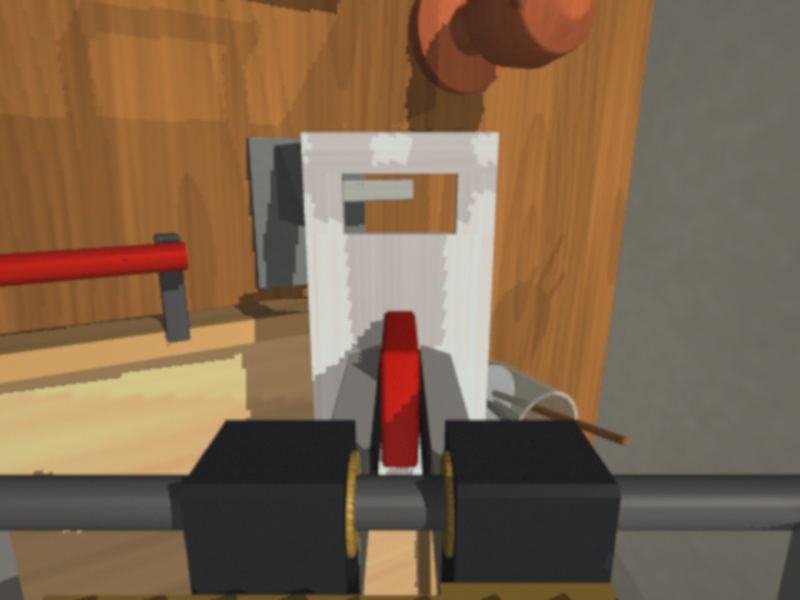

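```bash
python3 - <<'E'
from h import *
ey=.002
p,R=kpose(-.014,ey,.165,.5); robot.move_linear(p,velocity=.08,frame=R); robot.pause(.2)
p,R=kpose(-.014,ey,.139,.5); h=robot.move_linear(p,velocity=.03,threshold=4); say('low',h)
if not h:
    robot.pause(.2); p,R=kpose(.020,ey,.139,.5); h=robot.move_linear(p,velocity=.02,threshold=4)
    s=robot.get_state(); E=s['ee_pos']+s['tool_rot']@np.array([.06,0,.036]); say('slide',h,'E',np.round(rz(S[2]).T@(E-np.r_[STUD,0]),4))
    snap('wrist','w10')
E
```

```text
low False t 73.1 p [0.5748 0.1008 0.1708] F [ 0.1 -0.4 -1.2] op 0.0117 g 30.0
slide True E [0.0136 0.0019 0.1382] t 74.6 p [0.6023 0.1019 0.1698] F [-1.2  0.6 -1.5] op 0.0117 g 30.0
```

View pics/w10.png

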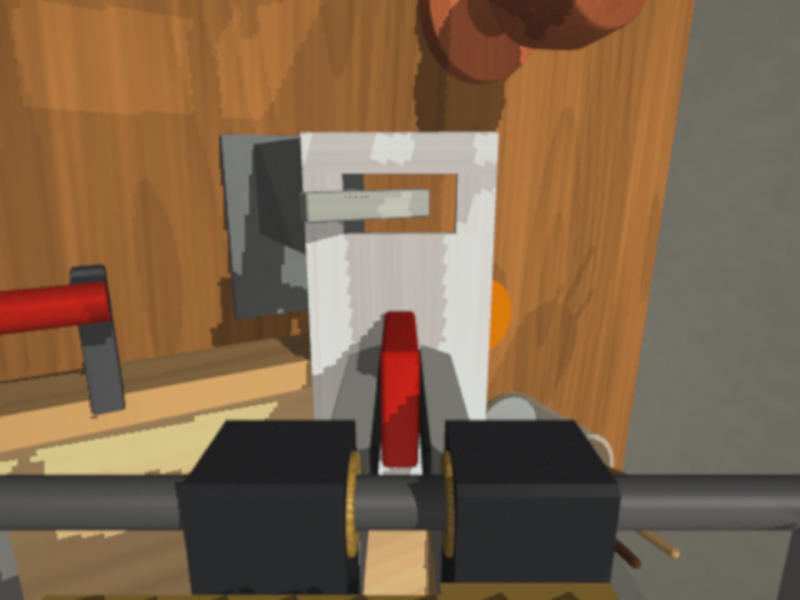

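```bash
python3 - <<'E'
from h import *
ey=.002
for ex,ez,th in [(.0112,.139,.5),(.0112,.1375,.42),(.0105,.134,.32),(.0095,.131,.22),(.008,.127,.1),(.006,.123,0),(0,.1225,0)]:
    p,R=kpose(ex,ey,ez,th); h=robot.move_linear(p,velocity=.03,frame=R,threshold=7); say(th,h)
    if h: break
else:
    p,R=kpose(0,ey,.1195,0); h=robot.move_linear(p,velocity=.02,threshold=4); say('rest',h)
snap('wrist','w11')
E
```

```text
0.5 False t 74.9 p [0.5996 0.1017 0.1706] F [ 0.3 -0.1 -1. ] op 0.0116 g 30.0
0.42 False t 75.1 p [0.6031 0.1016 0.1704] F [ 0.2 -0.1 -2.1] op 0.0119 g 30.0
0.32 True t 75.3 p [0.6042 0.1016 0.1675] F [ 0.3 -0.4 -2.1] op 0.0117 g 30.0
```

```bash
python3 - <<'E'
from h import *
s=robot.get_state(); E=s['ee_pos']+s['tool_rot']@np.array([.06,0,.036]); z=s['tool_rot'][:,2]
print(rz(S[2]).T@(E-np.r_[STUD,0]),np.arccos(-z[2]),s['moment'])
ey=.002
for ex,ez,th in [(.0095,.131,.22),(.008,.127,.1),(.006,.123,0),(0,.1225,0)]:
    p,R=kpose(ex,ey,ez,th); h=robot.move_linear(p,velocity=.012,frame=R,threshold=9); say(th,h)
    if h: break
else:
    p,R=kpose(0,ey,.1195,0); h=robot.move_linear(p,velocity=.02,threshold=4); say('rest',h)
snap('wrist','w12')
E
```

```text
[0.0083374  0.00181723 0.13265911] 0.30793061728289634 [-0.06790656  0.34399086  0.00168524]
0.22 False t 75.9 p [0.6071 0.1022 0.1657] F [-1.   0.5 -1.8] op 0.0117 g 30.0
0.1 False t 76.4 p [0.61   0.1023 0.1626] F [-0.2  0.8 -1.6] op 0.0118 g 30.0
0 False t 76.9 p [0.6117 0.1025 0.1589] F [-0.2 -0.5 -2.1] op 0.0115 g 30.0
0 False t 77.6 p [0.6059 0.102  0.1585] F [-0.2 -0.2 -2.2] op 0.0118 g 30.0
rest True t 77.8 p [0.6062 0.1021 0.156 ] F [-1.6 -0.1  7.5] op 0.012 g 30.0
```

View pics/w12.png

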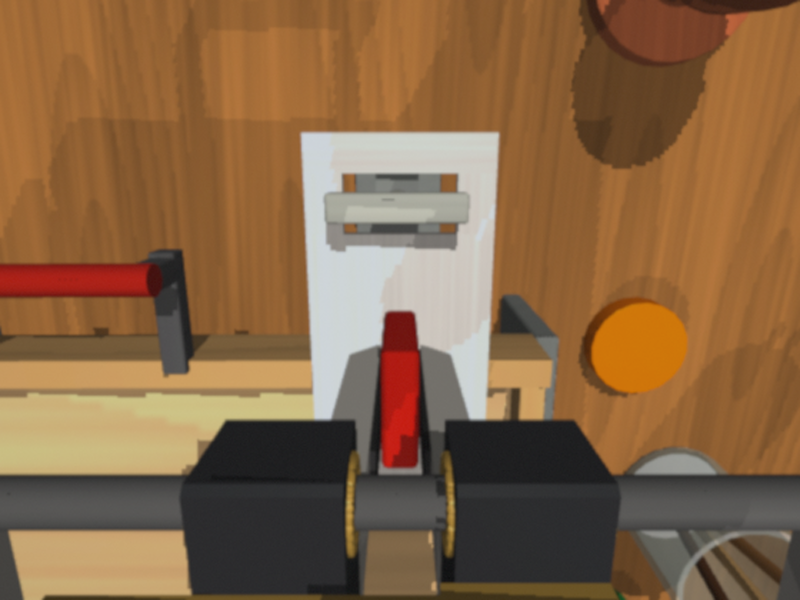

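```bash
python3 - <<'E'
from h import *
robot.gripper_to(.05); robot.pause(.3)
p=robot.get_state()['ee_pos']; robot.move_linear(p+[0,0,.2],velocity=.12)
robot.move_linear([.49,.18,.42],velocity=.3); robot.pause(.2); snap('wrist','w13')
robot.move_ptp([.16,-.6,.3],down(.2)); snap('top','t13'); say()
f=cv2.imread('pics/w13.png')[:400,200:650]; g=cv2.imread('pics/t13.png')[180:450,130:650]
cv2.imwrite('pics/c13.png',np.vstack([cv2.resize(f,(450,300))[:, :450] if 0 else np.pad(cv2.resize(f,(338,300)),((0,0),(0,240),(0,0))),cv2.resize(g,(578,300))]))
E
```

```text
t 84.7 p [ 0.1608 -0.5998  0.3001] F [-0.7  0.1 -0.1] op 0.0499 g 0.0
```

View pics/c13.png

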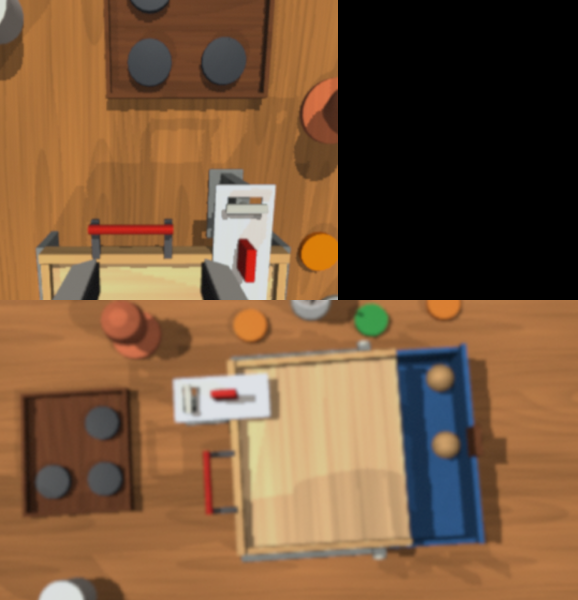

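The pictures show the keeper lying level round the stem with its tail on the back rail, the three discs flat in the tray, both balls in the trough and the board down and empty.

```bash
python3 -c "
from rig import robot
print(robot.sign_off())"
```

```text
the job is handed in; nothing more can be done
None
```

The job is handed in at about 85 s on the robot's clock, though the sign-off returned no verdict: both balls are in the trough, all three discs lie flat in the tray, and the empty board is down with the keeper level under the T head.

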